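# Rock a straightedge on a bowed painting panel

## Robot

A 7-joint arm with a two-finger parallel gripper is mounted at the origin on the work surface. World frame = base frame: x ahead of the robot, y to its left, z up, the work surface at z = 0. Lengths are in m, angles in rad, forces in N, time in s.
With the tool pointing down it reaches from about 0.4 to 0.85 m from the base axis. Payload 6.9 kg.
Tool frame: the origin (TCP) lies midway between the tips of the shut fingers; the grasp point (between the pads) lies behind it (ctrl.pinch_z is the z of the grasp point in the tool frame, in m); z points along the fingers, y is the direction in which the jaws open and shut (so a half turn about z gives the same grasp; the last joint's range is limited). The gripper opens to 85 mm and grips with 20 to 120 N. Pads are 22 mm wide; open, the fingers measure 114 mm over their backs; the gripper's body (76 mm by 85 mm) begins 54 mm behind the grasp point. The pads swing forward as they close: fully open they stand 13 mm farther back than shut.
Start: joints at [-1.22, 0.507, -0.238, 1.5, 0.126, 1.149, -0.155], TCP at [0.151, 0.606, 0.231] pointing down, gripper open.
Joint ranges: [-3.08, 3.08], [-0.24, 2.05], [-1.43, 1.35], [0, 2.5], [-1.52, 4.66], [0.17, 1.96], [-2.89, 2.89]. Speed limits (rad/s): [2.39, 2.39, 3.14, 3.14, 3.14, 3.14, 3.14].

## Interface

Orientations are given as a unit quaternion [w, x, y, z].
In Python, from station import ctrl, get_state, vision, ticket, models gives the robot as it stands. Calls block until the motion is done:
- ctrl.movep(position, orientation): joint-space move of the TCP to a pose.
- ctrl.movel(position, frame=None, max_speed=0.15): straight line of the TCP; frame=None keeps the orientation; max_speed is the mean speed in m/s.
- ctrl.set_joints(angles): joint-space move.
- ctrl.ungrasp() and ctrl.close_gripper(force=None): open the fingers fully, or close them until they stop; force is the grip in N (None keeps the last).
- ctrl.pause(seconds).
- ctrl.ik(position, orientation): joint angles nearest the present ones, or None.
- get_state(): the state.
- vision.grab_frame(name): name is "scene" or "top" or "wrist"; returns (picture, depth): 420x560x3 uint8, blue, green, red; 420x560 float32, m along the optical axis (not along the pixel's ray), 0 where there is no reading.
- vision.camera_info(name): a dict with "mtx" (3x3 intrinsics, pixels), "R" (3x3) and "t" (3): a world point X has camera coordinates R X + t; the wrist camera has in their place "hand_eye" (4x4, takes a point from camera to tool coordinates, whose origin is the TCP and whose axes are the flange's). Camera axes: x right, y down, z forward; pixel columns grow to the right and rows downward; lengths in m; the calibration is good to about 2 mm. A picture is of the moment at which its call begins: read the wrist's pose just before it. camera_info takes no time and is no camera call.
A pose or a line that the arm cannot do raises ctrl.Unreachable and nothing moves.
- ticket.close_job(): hands the job in, once; it reports no verdict.
Trained networks look in the newest picture that a camera, given by its name, has taken for a name from the list of things; names that differ only in an ending like _2 or _b are one class to them, and where a whole thing is asked for, a point or a joint stands for the part that bears it (a point fixed in the world has none). Each returns a list of dicts, best first, with "p" (0 to 1); they miss things now and then, are a little off and sometimes report something else, mostly with a low value. They report only what shows in the picture. A call takes as long as a camera call. They do not tell look-alikes from the thing itself.
- models.recognise(camera, target): "point" ([column, row] in pixels, amid what is visible of it).
- models.masks_of(camera, target): "mask" (420x560 bool, what is visible of it) and "point" ([column, row] in pixels, amid what is visible of it).
The state is a dict: "time": time; "qpos": joint angles; "qd": joint speeds; "tau": joint torques, N m; "tcp_pos": TCP position; "eef_rot": TCP orientation; "contact_force": force on the tool from outside, world axes, zero at the start; "wrist_torque": the same for the moment, N m; "width": finger opening in m.
Only numpy, scipy, OpenCV 4.12 (cv2) and the standard library are available. Lean on these libraries where they do the work, as an engineer would, in place of code of your own. Each camera call takes 0.05 s, during which the arm holds its last target.

## Task

Show that the bare white panel is bowed: pick up the straightedge by its black grip, lay it centred on the white face along the panel's longer side, and let go. Then press its orange end down until it rocks onto the face, let up, and press its blue end down the same way. Leave the straightedge lying centred on the panel, and do not shift the panel.

Things in the scene. Friction and masses are not known exactly. Their poses are not given: they have to be found in the camera images.
- straightedge_grip (a point): Centre of the black grip of a loose aluminium straightedge (about 0.18 kg), which starts flat on the table: a strip 200 mm long (its y axis), 40 mm wide (x), 5 mm thick, its ends orange and blue. The grip is an upright bar on the strip's middle, 14 mm wide (x), 60 mm long (y), from 5 to 45 mm above the strip's underside; this point is 25 mm above the underside. z up.
- orange_end (a point): Middle of the top of the orange end (last 30 mm of the strip), 85 mm from the grip's centre along the straightedge's +y, 5 mm above its underside; press here. Once laid on the panel, 1 to 2 N tips this end down some 5 mm until it meets the sloping face; let go, it swings back level.
- blue_end (a point): Middle of the top of the blue end (last 30 mm of the strip), 85 mm from the grip's centre along the straightedge's -y, 5 mm above its underside; press here. It rocks like the orange end.
- panel_face (a point): Centre of the top of the bare white wooden painting panel (loose, about 0.9 kg, 160 mm in x, 220 mm in y, its longer side), the highest part, 30 mm above the table. z up. The face is crowned: level for 60 mm of y across the middle, then falling 6 degrees to both y edges (8 mm lower). A flat panel of the same size painted in bright colours is not the one.
There are look-alikes about, which are no part of the job. Of the things like the part that bears straightedge_grip, leave any that is green or red; of the rest the larger one is meant.

How it is judged:
By the outcome, as a careful person would: the job done as asked, in the order asked, and still so for the second after the job is handed in, with the robot touching nothing.
It also fails if it takes over 54 s, if anything falls off the work surface, if the arm or the gripper's body presses on something with over 40 N, if the wrist force passes 120 N, or if a joint passes its speed limit or range.

## Working session

There is one attempt and no reset: what is moved stays moved. The work goes in short steps, each a Python script; the robot and the scene stay as the last script left them, time stands still between calls to the robot, and variables do not carry over. Pictures are saved under pics/ and viewed, and the job is handed in when it is done.

```bash
ls; mkdir -p pics; python3 - <<'E'
from station import ctrl, get_state, vision, models
import cv2,numpy as np
s=get_state();print(s['time'],s['tcp_pos'],s['eef_rot'],s['width'],ctrl.pinch_z,s['contact_force'])
for c in ['scene','top']:
    im,d=vision.grab_frame(c);cv2.imwrite(f'pics/{c}0.png',im);np.save(f'{c}_d0.npy',d)
    i=vision.camera_info(c);print(c,i['mtx'],i['R'],i['t'])
E
```

```text
pics
0.0 [0.1514277  0.60585542 0.23042134] [-8.49620771e-05  1.22079945e-01  9.92519854e-01 -9.04677084e-04] 0.08538019879816314 -0.0187 [-0.73298264  0.14554121  0.3394041 ]
scene [[387.96657244   0.         276.99704987]
 [  0.         387.96657244 206.77844237]
 [  0.           0.           1.        ]] [[-0.82121665  0.57055341 -0.00848639]
 [ 0.30850577  0.4314332  -0.84775561]
 [-0.48002854 -0.69880913 -0.53031915]] [ 0.39431013 -0.07572653  1.17886581]
top [[498.33309135   0.         286.25063704]
 [  0.         498.33309135 210.27513111]
 [  0.           0.           1.        ]] [[ 0.02799528 -0.99934538  0.02291449]
 [-0.99660148 -0.02968034 -0.0768412 ]
 [ 0.07747101 -0.02068543 -0.99677999]] [-0.03188766  0.44595181  1.47378448]
```

View pics/top0.png

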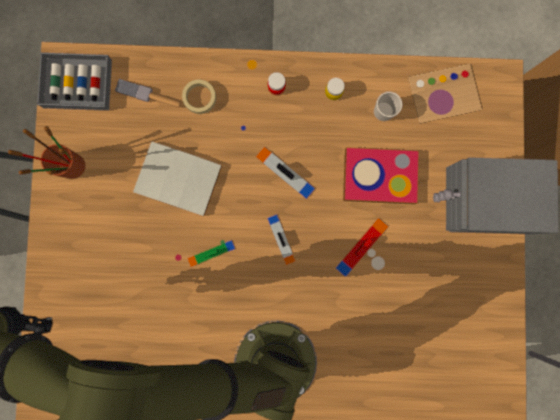

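View pics/scene0.png

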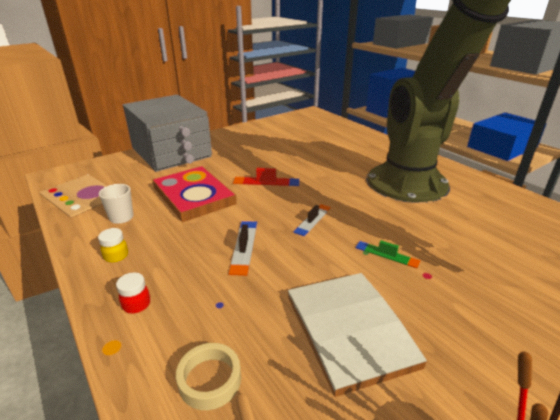

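```bash
cat > h.py <<'E'
import cv2,numpy as np
from station import ctrl, get_state, vision, models
def ray(c,uv):
    i=vision.camera_info(c);K,R,t=i['mtx'],np.array(i['R']),np.array(i['t'])
    d=np.linalg.inv(K)@np.array([uv[0],uv[1],1.]);return -R.T@t, R.T@d
def at_z(c,uv,z):
    o,d=ray(c,uv);return o+d*(z-o[2])/d[2]
def at_depth(c,uv,dep):
    o,d=ray(c,uv);return o+d*dep
E
python3 - <<'E'
from h import *
im=cv2.imread('pics/top0.png')
a=cv2.resize(im[135:205,245:325],None,fx=5,fy=5,interpolation=cv2.INTER_CUBIC)
b=cv2.resize(im[130:225,120:235],None,fx=4,fy=4,interpolation=cv2.INTER_CUBIC)
h=max(a.shape[0],b.shape[0]);cv=np.zeros((h,a.shape[1]+b.shape[1],3),np.uint8);cv[:a.shape[0],:a.shape[1]]=a;cv[:b.shape[0],a.shape[1]:]=b
cv2.imwrite('pics/crop0.png',cv[:, :860] if cv.shape[1]<=800 else cv2.resize(cv,(800,int(h*800/cv.shape[1]))))
vision.grab_frame('top')
for n in ['straightedge_grip','panel_face']:
    for m in models.masks_of('top',n)[:5]:
        mk=m['mask'].astype(np.uint8);r=cv2.minAreaRect(np.argwhere(mk)[:,::-1].astype(np.float32))
        box=cv2.boxPoints(r);print(n,round(m['p'],2),m['point'],mk.sum(),r)
        z=.005 if 'st' in n else .024
        W=[at_z('top',p,z)[:2].round(4).tolist() for p in box];print('  ',W,[round(float(np.hypot(*(np.array(W[k])-W[k-1]))),4) for k in (0,1)], at_z('top',r[0],z).round(4))
for n in ['orange_end','blue_end']:
    for m in models.recognise('top',n)[:6]: print(n,m['p'],m['point'],at_z('top',m['point'],.005).round(4))
E
```

```text
straightedge_grip 0.98 [286.1, 169.6] 883 ((284.9918212890625, 172.40985107421875), (65.55488586425781, 14.468169212341309), 39.80556869506836)
   [[0.6072, 0.0797], [0.6423, 0.0527], [0.5185, -0.1039], [0.4838, -0.0766]] [0.1991, 0.0443] [ 0.5628 -0.0122  0.005 ]
straightedge_grip 0.9 [210.9, 249.7] 458 ((211.06312561035156, 253.63775634765625), (10.908778190612793, 47.91529083251953), 65.37643432617188)
   [[0.2942, 0.2726], [0.3573, 0.1452], [0.3281, 0.1305], [0.2652, 0.2578]] [0.0326, 0.1422] [0.3111 0.2017 0.005 ]
straightedge_grip 0.86 [280.6, 241.0] 452 ((281.31292724609375, 239.3682403564453), (50.01084899902344, 9.992467880249023), 67.16634368896484)
   [[0.4218, 0.038], [0.4343, 0.0106], [0.2977, -0.0515], [0.2854, -0.0243]] [0.15, 0.0301] [ 0.3596 -0.0069  0.005 ]
straightedge_grip 0.79 [359.4, 247.9] 828 ((361.3553466796875, 246.8821258544922), (14.069080352783203, 64.94746398925781), 39.17366027832031)
   [[0.2797, -0.1714], [0.4346, -0.2927], [0.4086, -0.3262], [0.2541, -0.2047]] [0.042, 0.1967] [ 0.3439 -0.2485  0.005 ]
panel_face 0.55 [176.2, 177.7] 4075 ((177.232666015625, 178.27976989746094), (76.18919372558594, 54.59459686279297), 18.924644470214844)
   [[0.4877, 0.4392], [0.6446, 0.3946], [0.5768, 0.1768], [0.4206, 0.2233]] [0.2261, 0.1631] [0.5321 0.3086 0.024 ]
orange_end 0.8 [359.3, 248.7] [ 0.3382 -0.2423  0.005 ]
orange_end 0.77 [278.2, 237.0] [0.3664 0.0027 0.005 ]
orange_end 0.75 [284.4, 170.9] [ 0.5673 -0.0103  0.005 ]
orange_end 0.57 [211.5, 255.0] [0.3071 0.2002 0.005 ]
blue_end 0.84 [208.2, 253.6] [0.311  0.2102 0.005 ]
blue_end 0.79 [285.5, 173.7] [ 0.5589 -0.0139  0.005 ]
blue_end 0.76 [283.7, 240.6] [ 0.3561 -0.0142  0.005 ]
blue_end 0.65 [358.5, 246.8] [ 0.3439 -0.2398  0.005 ]
```

View pics/crop0.png

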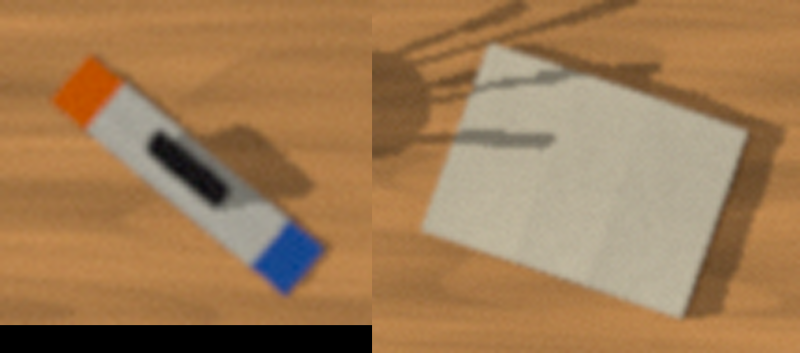

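```bash
cat >> h.py <<'E'
from scipy.spatial.transform import Rotation as Ro
def quat(deg):
    """tool down, tool y at deg in world xy"""
    a=np.radians(deg);y=np.array([np.cos(a),np.sin(a),0]);z=np.array([0,0,-1.]);x=np.cross(y,z)
    q=Ro.from_matrix(np.c_[x,y,z]).as_quat();return np.r_[q[3],q[:3]]
E
python3 - <<'E'
from h import *
i=vision.camera_info('wrist');print(i['mtx'],i['hand_eye'])
q0=get_state()['qpos']
for p,angs in [((.56,-.01,.03),(-38.3,141.7)),((.53,.31,.06),(-17.2,162.8)),((.53,.31,.35),(-17.2,162.8)),((.56,-.01,.35),(-38.3,141.7))]:
    for a in angs: print(p,a,np.round(ctrl.ik(p,quat(a)),2) if ctrl.ik(p,quat(a)) is not None else None)
E
```

```text
[[324.51018178   0.         283.2978973 ]
 [  0.         324.51018178 209.116016  ]
 [  0.           0.           1.        ]] [[ 9.93607852e-04 -9.64099057e-01 -2.65540998e-01  6.82827746e-02]
 [ 9.99999505e-01  9.46684246e-04  3.04698606e-04 -7.61174907e-04]
 [-4.23761599e-05 -2.65541169e-01  9.64099521e-01 -1.41450413e-01]
 [ 0.00000000e+00  0.00000000e+00  0.00000000e+00  1.00000000e+00]]
(0.56, -0.01, 0.03) -38.3 [-0.24  0.67  0.34  1.91 -0.37  0.62 -0.34]
(0.56, -0.01, 0.03) 141.7 [ 0.18  0.66 -0.32  1.9   0.34  0.63  2.12]
(0.53, 0.31, 0.06) -17.2 [-0.67  0.67  0.16  1.74 -0.15  0.75 -0.73]
(0.53, 0.31, 0.06) 162.8 [-0.25  0.71 -0.53  1.73  0.46  0.83  1.85]
(0.53, 0.31, 0.35) -17.2 [-0.7   0.43  0.22  1.31 -0.09  1.41 -0.79]
(0.53, 0.31, 0.35) 162.8 [-0.27  0.45 -0.5   1.31  0.21  1.44  2.08]
(0.56, -0.01, 0.35) -38.3 [-0.4   0.37  0.57  1.46 -0.2   1.37 -0.49]
(0.56, -0.01, 0.35) 141.7 [-0.02  0.33 -0.    1.46  0.    1.36  2.45]
```

```bash
cat >> h.py <<'E'
def wgrab(name,raw=False):
    s=get_state();im,d=vision.grab_frame('wrist');cv2.imwrite(f'pics/{name}.png',im)
    q=s['eef_rot'];T=np.eye(4);T[:3,:3]=Ro.from_quat([q[1],q[2],q[3],q[0]]).as_matrix();T[:3,3]=s['tcp_pos']
    C=T@vision.camera_info('wrist')['hand_eye'];np.savez(f'pics/{name}.npz',im=im,d=d,C=C);return im,d,C
def cloud(d,C,K):
    v,u=np.mgrid[:d.shape[0],:d.shape[1]];P=np.dstack([(u-K[0,2])/K[0,0]*d,(v-K[1,2])/K[1,1]*d,d])
    W=P@C[:3,:3].T+C[:3,3];W[d<=0]=np.nan;return W
E
python3 - <<'E'
from h import *
print(get_state()['time'])
ctrl.movep([.545,.345,.25],quat(-17.2));print(get_state()['time'])
wgrab('w_panel')
ctrl.movep([.585,.02,.25],quat(-38.3));print(get_state()['time'])
wgrab('w_se');print(get_state()['time'])
E
```

```text
0.35
2.075
3.3667
3.4167
```

View pics/w_panel.png

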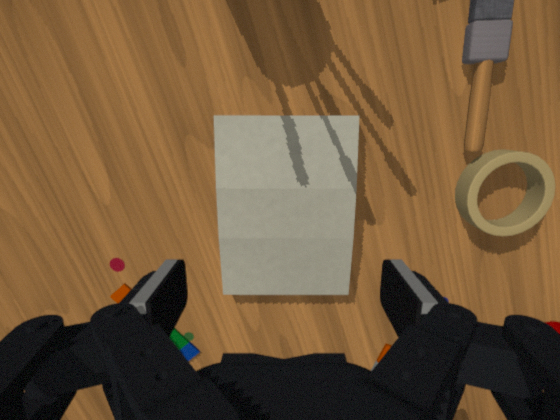

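View pics/w_se.png

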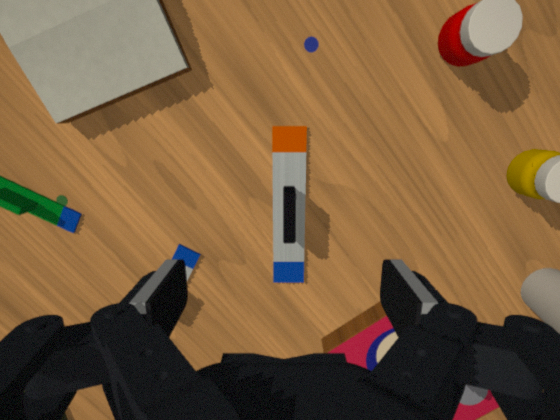

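Panel fully visible (corners about 214,116 / 358,116 / 349,295 / 223,295, with creases at rows 188 and 238). The straightedge spans 273–308, 126–283, orange end at the top, black grip at about 289,214.

```bash
python3 - <<'E'
from h import *
K=vision.camera_info('wrist')['mtx']
Z=np.load('pics/w_panel.npz');W=cloud(Z['d'],Z['C'],K);im=Z['im']
hsv=cv2.cvtColor(im,cv2.COLOR_BGR2HSV)
m=((W[...,2]>.012)&(W[...,2]<.045));m[:, :190]=0;m[:,390:]=0;m[300:]=0
n,l,st,_=cv2.connectedComponentsWithStats(m.astype(np.uint8));k=1+np.argmax(st[1:,4]);m=l==k;print(st[k])
def rect(P):
    r=cv2.minAreaRect((P*1000).astype(np.float32));return r,cv2.boxPoints(r)
P=W[m];r,b=rect(P[:,:2]);print('panel depth',r,b.tolist())
# corner rays at edge height .022
def onz(C,uv,z):
    d=C[:3,:3]@np.linalg.inv(K)@[uv[0],uv[1],1];return C[:3,3]+d*(z-C[2,3])/d[2]
# refine with colour mask: low saturation
g=(hsv[...,1]<70)&m;print(g.sum(),m.sum())
for mm in (m,g):
    R=cv2.minAreaRect(np.argwhere(mm)[:,::-1].astype(np.float32))
pc=np.array([(214.,116),(358,116),(349,295),(223,295)])
C=np.array([onz(Z['C'],p,.022) for p in pc]);print(C.round(4),C.mean(0).round(4))
print('sides',[np.linalg.norm(C[i]-C[i-1]).round(4) for i in range(4)])
d=(C[0]+C[1]-C[2]-C[3])/2;print('long dir',np.degrees(np.arctan2(d[1],d[0])))
# height profile along long axis
c=C.mean(0)[:2];u=d[:2]/np.linalg.norm(d[:2]);s=(P[:,:2]-c)@u
for a in range(-110,111,20):
    q=abs(s-a/1000)<.006; print(a,P[q,2].mean().round(4) if q.any() else None,end=' ; ')
print()
Z=np.load('pics/w_se.npz');W=cloud(Z['d'],Z['C'],K)
pc=np.array([(273.,126),(308,126),(304,283),(274,283)])
C=np.array([onz(Z['C'],p,.005) for p in pc]);print(C.round(4),C.mean(0).round(4))
print('sides',[np.linalg.norm(C[i]-C[i-1]).round(4) for i in range(4)])
d=(C[0]+C[1]-C[2]-C[3])/2;print('dir',np.degrees(np.arctan2(d[1],d[0])))
sub=W[120:290,260:320].reshape(-1,3);t=sub[(sub[:,2]>.038)];print('grip top',t.mean(0),len(t),rect(t[:,:2])[0])
print('table z',np.nanmedian(W[60:110,260:300,2]))
cv2.imwrite('pics/c1.png',cv2.resize(Z['im'][110:300,240:340],None,fx=3,fy=3))
E
```

```text
[  214   116   146   179 24519]
panel depth ((533.9999389648438, 308.83221435546875), (219.26800537109375, 160.61285400390625), 73.0458755493164) [[425.21380615234375, 227.38088989257812], [578.8462524414062, 180.54525756835938], [642.7860717773438, 390.2835388183594], [489.15362548828125, 437.1191711425781]]
24468 24519
[[0.4906 0.4366 0.022 ]
 [0.6413 0.3907 0.022 ]
 [0.5793 0.1807 0.022 ]
 [0.4258 0.2274 0.022 ]] [0.5342 0.3089 0.022 ]
sides [np.float64(0.219), np.float64(0.1575), np.float64(0.2189), np.float64(0.1604)]
long dir 73.1792035800364
-110 0.0208 ; -90 0.0226 ; -70 0.0247 ; -50 0.0268 ; -30 0.0288 ; -10 0.029 ; 10 0.029 ; 30 0.0288 ; 50 0.0268 ; 70 0.0247 ; 90 0.0226 ; 110 0.0208 ; 
[[ 0.6117  0.0769  0.005 ]
 [ 0.6435  0.052   0.005 ]
 [ 0.5191 -0.1049  0.005 ]
 [ 0.488  -0.0806  0.005 ]] [ 0.5656 -0.0142  0.005 ]
sides [np.float64(0.2003), np.float64(0.0404), np.float64(0.2003), np.float64(0.0395)]
dir 51.717978421724375
grip top [ 0.56534648 -0.01206531  0.04364013] 666 ((564.77685546875, -12.986076354980469), (59.810791015625, 13.747112274169922), 51.948387145996094)
table z -0.0010109095039372296
```

View pics/c1.png

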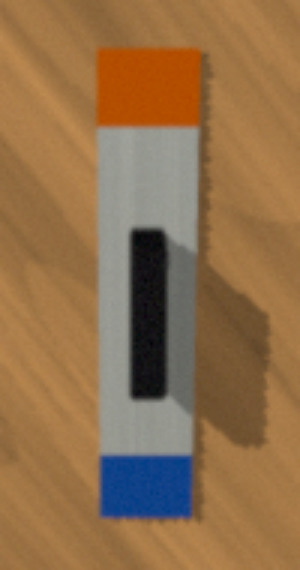

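The large aluminium straightedge (286,172 in top) is chosen over the small aluminium (281,239), the green (211,253) and the red (362,247). The white panel is at (178,178), versus the coloured one at (381,175). Sizes and heights check out, so next is the grasp.

```bash
python3 - <<'E'
from h import *
a=51.8-90
print(get_state()['time'])
ctrl.movep([.565,-.0135,.09],quat(a))
ctrl.movel([.565,-.0135,.0115],max_speed=.1)
s=get_state();print(s['time'],s['tcp_pos'],s['contact_force'])
ctrl.close_gripper(force=35)
s=get_state();print(s['time'],s['width'],s['tcp_pos'],s['contact_force'])
ctrl.movel([.565,-.0135,.12],max_speed=.12)
s=get_state();print(s['time'],s['width'],s['contact_force'],s['wrist_torque'])
wgrab('w_held');print(get_state()['time'])
E
```

```text
3.4167
5.05 [ 0.5654936  -0.01354029  0.01211601] [ 1.07652839 -0.50280245  0.57868711]
5.7 0.013541421239777274 [ 0.56519393 -0.01354296  0.01168711] [-0.3456744  -0.12527985  2.73197503]
6.7583 0.013522207212115087 [ 0.12108379  0.09950427 -1.31712509] [-0.00775497 -0.01834364  0.01724707]
6.8083
```

View pics/w_held.png

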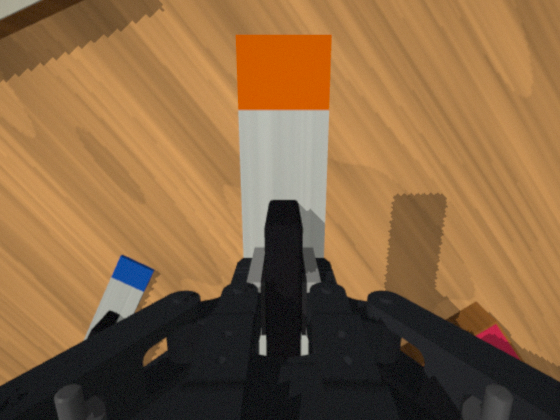

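The straightedge is held: orange end at the top (236–331, rows 35–108), pads on the grip near 283,270. I'll check its pose in the tool frame.

```bash
python3 - <<'E'
from h import *
i=vision.camera_info('wrist');K=i['mtx'];H=np.array(i['hand_eye'])
Z=np.load('pics/w_held.npz');P=cloud(Z['d'],H,K)
hsv=cv2.cvtColor(Z['im'],cv2.COLOR_BGR2HSV)
m=(hsv[...,0]<14)&(hsv[...,1]>240);m[130:]=0;m[:,:225]=0;m[:,345:]=0
m=cv2.erode(m.astype(np.uint8),np.ones((3,3)))>0
T=P[m];print(m.sum(),T.mean(0),T.min(0),T.max(0))
A=np.c_[T[:,0],T[:,1],np.ones(len(T))];print('slope',np.linalg.lstsq(A,T[:,2],rcond=None)[0])
r=cv2.minAreaRect((T[:,:2]*1000).astype(np.float32));print(r)
E
```

```text
2396 [nan nan nan] [nan nan nan] [nan nan nan]
 ** On entry to DLASCL parameter number  4 had an illegal value
 ** On entry to DLASCL parameter number  4 had an illegal valueTraceback (most recent call last):
  File "<stdin>", line 8, in <module>
    x, resids, rank, s = _umath_linalg.lstsq(a, b, rcond,
                         ~~~~~~~~~~~~~~~~~~~^^^^^^^^^^^^^
                                             signature=signature)
                                             ^^^^^^^^^^^^^^^^^^^^
    raise LinAlgError("SVD did not converge in Linear Least Squares")
numpy.linalg.LinAlgError: SVD did not converge in Linear Least Squares
```

```bash
python3 - <<'E'
from h import *
i=vision.camera_info('wrist');K=i['mtx'];H=np.array(i['hand_eye'])
for uv in [(236,35),(331,35),(238,108.5),(330,108.5)]:
    d=H[:3,:3]@np.linalg.inv(K)@[*uv,1];print((H[:3,3]+d*(.0067-H[2,3])/d[2]).round(4))
E
```

```text
[ 0.0997 -0.0203  0.0067]
[0.0997 0.0189 0.0067]
[ 0.0707 -0.0205  0.0067]
[0.0708 0.0197 0.0067]
```

```bash
python3 - <<'E'
from h import *
q=quat(-16.9);x,y=.534,.309
ctrl.movep([x,y,.12],q)
ctrl.movel([x,y,.050],max_speed=.08);ctrl.pause(.2)
f0=get_state()['contact_force'];z=.0445
print(get_state()['time'],f0)
while z>.038:
    ctrl.movel([x,y,z],max_speed=.02);s=get_state()
    df=s['contact_force'][2]-f0[2];print(round(z,4),s['tcp_pos'].round(4),round(df,2),round(s['time'],2))
    if df>1.0: break
    z-=.0006
E
```

```text
9.2667 [-0.24754509  0.73990934 -1.14841418]
0.0445 [0.5339 0.3089 0.0443] -1.51 9.69
0.0439 [0.534  0.309  0.0439] -0.29 9.94
0.0433 [0.534  0.309  0.0433] 0.38 10.19
0.0427 [0.534  0.309  0.0427] -1.48 10.44
0.0421 [0.534 0.309 0.042] -0.51 10.69
0.0415 [0.5341 0.3091 0.0417] 1.31 10.94
```

```bash
python3 - <<'E'
from h import *
ctrl.ungrasp();s=get_state();print(s['time'],s['width'],s['tcp_pos'])
ctrl.movel([.534,.309,.10],max_speed=.12)
ctrl.movep([.545,.345,.25],quat(-16.9))
ctrl.pause(.2);wgrab('w_laid');im,d=vision.grab_frame('top');cv2.imwrite('pics/top1.png',im);print(get_state()['time'])
E
```

```text
11.6333 0.0857953509661696 [0.53401426 0.3089642  0.041493  ]
13.2333
```

View pics/w_laid.png

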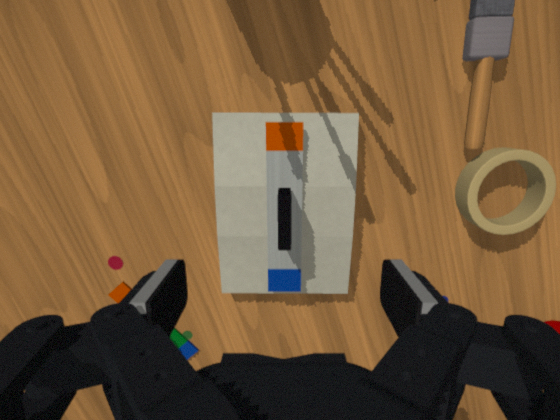

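```bash
cat >> h.py <<'E'
def onz(C,uv,z):
    K=vision.camera_info('wrist')['mtx'];d=C[:3,:3]@np.linalg.inv(K)@[uv[0],uv[1],1];return C[:3,3]+d*(z-C[2,3])/d[2]
def measure(name):
    """panel from depth; strip from colour ends; grip top from depth"""
    K=vision.camera_info('wrist')['mtx'];Z=np.load(f'pics/{name}.npz');C=Z['C'];W=cloud(Z['d'],C,K)
    hsv=cv2.cvtColor(Z['im'],cv2.COLOR_BGR2HSV)
    m=(W[...,2]>.012)&(W[...,2]<.06);m[:,:190]=0;m[:,390:]=0;m[300:]=0
    n,l,st,_=cv2.connectedComponentsWithStats(m.astype(np.uint8));m=l==1+np.argmax(st[1:,4])
    r=cv2.minAreaRect((W[m][:,:2]*1000).astype(np.float32));print('panel',r)
    o=m&(hsv[...,0]<14)&(hsv[...,1]>220);b=m&(hsv[...,0]>100)&(hsv[...,0]<130)&(hsv[...,1]>150)
    o,b=[cv2.erode(k.astype(np.uint8),np.ones((2,2)))>0 for k in(o,b)]
    po,pb=np.nanmean(W[o],0),np.nanmean(W[b],0);print('orange',po.round(4),o.sum(),'blue',pb.round(4),b.sum())
    d=po-pb;print('len',np.linalg.norm(d),'dir',np.degrees(np.arctan2(d[1],d[0])),'mid',(po+pb)/2)
    g=m&(W[...,2]>.068-.003)if 0 else None
    return po,pb
E
python3 - <<'E'
from h import *
measure('w_laid')
E
```

```text
panel ((533.8726196289062, 308.421630859375), (221.1396484375, 160.4300079345703), 72.98783111572266)
orange [0.5583 0.3909 0.034 ] 745 blue [0.5092 0.2278 0.0339] 608
len 0.17042529887745486 dir 73.22692097959887 mid [0.53374599 0.30934943 0.03395734]
```

Laid level and centred within 1 mm, panel unmoved. Now to press the orange end.

```bash
cat >> h.py <<'E'
def fz(n=5):
    v=[]
    for _ in range(n): v.append(get_state()['contact_force'][2]);ctrl.pause(.03)
    return np.mean(v)
def press(x,y,a,snap):
    q=quat(a)
    ctrl.movep([x,y,.09],q);ctrl.movel([x,y,.041],max_speed=.08);ctrl.pause(.15)
    f0=fz();print('t',get_state()['time'],'f0',f0);z=.037
    while z>.0265:
        ctrl.movel([x,y,z],max_speed=.02);df=fz(4)-f0;s=get_state()
        print(round(z,4),s['tcp_pos'].round(4),round(df,2),round(s['time'],2))
        if df>3.5: break
        z-=.001 if z>.031 else .0006
    ctrl.pause(.3)
    im,_=vision.grab_frame('scene');cv2.imwrite(f'pics/{snap}.png',im)
    ctrl.movel([x,y,.042],max_speed=.02);ctrl.movel([x,y,.09],max_speed=.1)
    ctrl.pause(.3);im,_=vision.grab_frame('scene');cv2.imwrite(f'pics/{snap}_up.png',im);print(get_state()['time'])
E
python3 - <<'E'
from h import *
ctrl.close_gripper(force=35);print(get_state()['width'])
press(.5583,.3909,-16.9,'press_o')
a=cv2.imread('pics/press_o.png')[230:400,260:450];b=cv2.imread('pics/press_o_up.png')[230:400,260:450]
cv2.imwrite('pics/po.png',cv2.resize(np.hstack([a,b]),None,fx=2.1,fy=2.1))
E
```

```text
-0.00029372914707779776
t 15.7833 f0 0.0679057836841662
0.037 [0.5583 0.3909 0.037 ] -0.16 16.27
0.036 [0.5583 0.3909 0.036 ] -0.38 16.65
0.035 [0.5584 0.391  0.0351] 0.29 17.03
0.034 [0.5583 0.391  0.0341] 0.99 17.42
0.033 [0.5583 0.3909 0.033 ] 1.75 17.8
0.032 [0.5583 0.3909 0.032 ] 1.27 18.18
0.031 [0.5583 0.3908 0.031 ] 0.71 18.57
0.0304 [0.5583 0.3909 0.0304] 0.77 18.95
0.0298 [0.5583 0.3909 0.0302] 5.23 19.33
21.425
```

View pics/po.png

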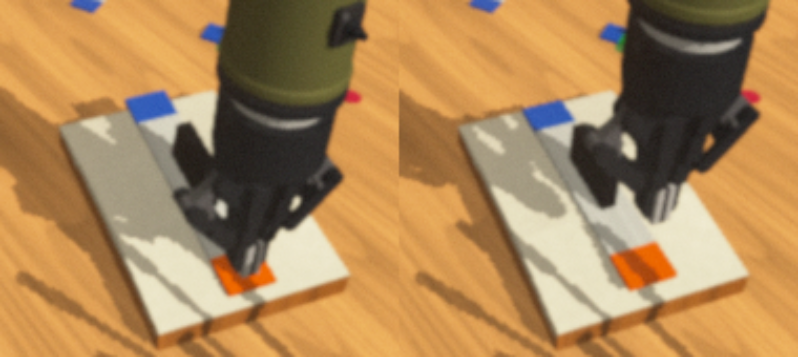

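Orange rocked down (force rose sharply at 0.030, blue end raised at left), and came back level. Now a check of the pose, then the blue end.

```bash
python3 - <<'E'
from h import *
ctrl.movep([.545,.345,.25],quat(-16.9));ctrl.pause(.1)
wgrab('w_mid');po,pb=measure('w_mid');print(get_state()['time'])
if abs(pb[:2]-[.5092,.2278]).max()<.006 and abs(po[2]-pb[2])<.002:
    press(pb[0],pb[1],-16.9,'press_b')
    a=cv2.imread('pics/press_b.png')[230:400,260:450];b=cv2.imread('pics/press_b_up.png')[230:400,260:450]
    cv2.imwrite('pics/pb.png',cv2.resize(np.hstack([a,b]),None,fx=2.1,fy=2.1))
E
```

```text
panel ((533.9151611328125, 308.64666748046875), (220.74574279785156, 160.52500915527344), 72.97087860107422)
orange [0.5577 0.3911 0.034 ] 659 blue [nan nan nan] 0
len nan dir nan mid [nan nan nan]
22.2833h.py:33: RuntimeWarning: Mean of empty slice
  po,pb=np.nanmean(W[o],0),np.nanmean(W[b],0);print('orange',po.round(4),o.sum(),'blue',pb.round(4),b.sum())
```

The shut fingers hide the blue end, but the orange end and the panel are where they were and level, so the earlier blue position holds.

```bash
python3 - <<'E'
from h import *
press(.5092,.2278,-16.9,'press_b')
a=cv2.imread('pics/press_b.png')[230:400,260:450];b=cv2.imread('pics/press_b_up.png')[230:400,260:450]
cv2.imwrite('pics/pb.png',cv2.resize(np.hstack([a,b]),None,fx=2.1,fy=2.1))
E
```

```text
t 24.1917 f0 0.3135521025855909
0.037 [0.5092 0.2278 0.037 ] -0.16 24.68
0.036 [0.5092 0.2278 0.036 ] -0.19 25.06
0.035 [0.5093 0.2278 0.0351] 0.56 25.44
0.034 [0.5092 0.2278 0.034 ] 0.58 25.82
0.033 [0.5092 0.2277 0.033 ] 1.15 26.21
0.032 [0.5092 0.2277 0.032 ] 0.73 26.59
0.031 [0.5092 0.2278 0.031 ] 0.86 26.98
0.0304 [0.5092 0.2278 0.0304] 1.28 27.36
0.0298 [0.5092 0.2278 0.0299] 3.45 27.74
0.0292 [0.5092 0.2278 0.0298] 8.98 28.12
30.25
```

View pics/pb.png

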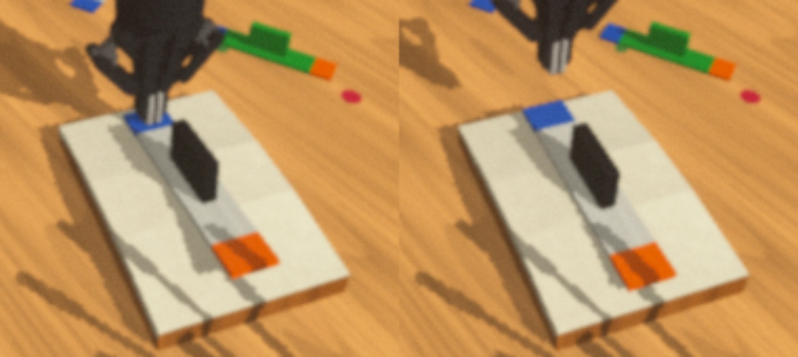

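Blue was pressed onto the face and the orange end rose (left); it swung back level (right). Now I'll rise, open and do a final check.

```bash
python3 - <<'E'
from h import *
ctrl.movep([.545,.345,.25],quat(-16.9));ctrl.ungrasp();ctrl.pause(.2)
wgrab('w_fin');measure('w_fin');print(get_state()['time'])
E
```

```text
panel ((534.052734375, 308.749267578125), (220.67160034179688, 160.43850708007812), 72.97171783447266)
orange [0.5585 0.3913 0.0339] 740 blue [0.5093 0.2282 0.0339] 614
len 0.1704230005962122 dir 73.23498586826176 mid [0.53392725 0.30974683 0.03392279]
32.1083
```

View pics/w_fin.png

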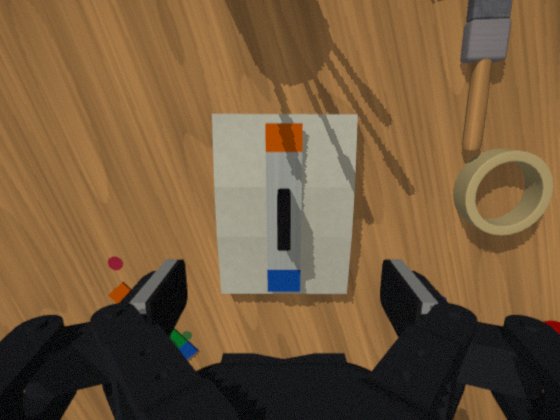

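The straightedge is centred on the panel (grip at 284,219) and level, with the gripper clear.

```bash
python3 -c "
from station import ticket,get_state
ticket.close_job();print(get_state()['time'])"
```

```text
the job is handed in; nothing more can be done
the job is handed in; nothing more can be done
```

The job is done and was handed in at about 32 s. I picked up the large aluminium straightedge by its grip, laid it on the white panel along the longer side and let go. I then pressed the orange end, let up, and pressed the blue end the same way.

- **Presses:** each end tipped about 5 mm at roughly 1–2 N, then met the face with a sharp force rise to about 5 N (orange) and 9 N (blue). In the pictures, the other end rose each time and the strip swung back level.
- **Final position:** the straightedge is within about 1 mm and 0.3° of the panel's centre and long axis. Both ends are at the same height, so it is level.
- **Panel:** it moved less than 1 mm by the camera, which is within measuring error.
- **Robot:** the gripper is open and well clear of everything.

One check was partly blocked: between the presses the shut fingers hid the blue end from the wrist camera. I relied on the orange end and the panel being unmoved and level, and used the blue position measured earlier.

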